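# Roll the inlay strip flush

## Task

Take the twin hand roller by its wooden bar and roll it firmly along the slatted inlay strip of the serving board until every slat is pressed down flush with the board; only the roller may press the slats, not the gripper. Then stand the roller upright on its wheels on the table, off the board, let go of it and leave the cup, the remote control and the tin where they are.

Things in the scene. Friction and masses are not known exactly. Their poses are not given: they have to be found in the camera images.
- board: Brown wooden serving board, 290 mm along its y, 110 mm along its x, top 18 mm above the table; it cannot slide. Origin: centre of its underside; z up. A channel in its top, 61 mm wide (x), 170 mm long (y), centred, holds the inlay strip; the borders around it are level, 24 mm wide at the long sides, 60 mm at the ends.
- strip: Inlay strip of six rigid pale wood slats in the board's channel; same origin and axes as the board. Spans y -84 to +84 mm; each slat 59 mm (x) by 27 mm (y), pitch 28 mm. Slats start 3 to 4 mm proud of the board's top and slide straight down in stiff adhesive: about 5 N moves one, it stays where left and stops when level with the board's top.
- roller: Loose twin hand roller, 0.4 to 0.65 kg, standing on its wheels. Origin: centre of its underside; z up. Two black rubber wheels, diameter 40, length 78 mm, axles along its x at y = +23 and -23 mm, turn freely: it rolls along its y. Steel body 87 mm (x) by 64 mm (y), deck top 53 mm up; above it a wooden grip bar.
- roller_bar (a point): Centre of the roller's dark wooden grip bar, 93 mm above the roller's origin. Bar 90 mm long (along the roller's x), 26 mm wide (y), 26 mm high, on two 10 mm posts at x = +31 and -31 mm; the space beneath it is free from 53 to 80 mm up. Axes as the roller's.
- wheel_a (a joint): Turn of the roller's wheel at its +y side (rad), 0 at the start; 1 rad is 20 mm of rolling; unlimited.
- wheel_b (a joint): Turn of the roller's wheel at its -y side (rad), 0 at the start; 1 rad is 20 mm of rolling; unlimited.
- cup: Bystander: white open pencil cup, 80 mm diameter, 85 mm high, origin centre of underside.
- remote: Bystander: black remote control lying flat, 45 x 170 x 16 mm (long along its y), origin centre of underside.
- tin: Bystander: blue round jar with a metal cap, 72 mm diameter, 80 mm high, origin centre of underside.
- slat0 (a joint): How far slat 0 of the strip (centre at y = -70 mm in the board's frame) is pressed down (m): 0 = standing 4 mm proud of the board, 0.004 = flush.
- slat1 (a joint): How far slat 1 of the strip (centre at y = -42 mm in the board's frame) is pressed down (m): 0 = standing 4 mm proud of the board, 0.004 = flush.
- slat2 (a joint): How far slat 2 of the strip (centre at y = -14 mm in the board's frame) is pressed down (m): 0 = standing 4 mm proud of the board, 0.004 = flush.
- slat3 (a joint): How far slat 3 of the strip (centre at y = 14 mm in the board's frame) is pressed down (m): 0 = standing 4 mm proud of the board, 0.004 = flush.
- slat4 (a joint): How far slat 4 of the strip (centre at y = 42 mm in the board's frame) is pressed down (m): 0 = standing 4 mm proud of the board, 0.004 = flush.
- slat5 (a joint): How far slat 5 of the strip (centre at y = 70 mm in the board's frame) is pressed down (m): 0 = standing 4 mm proud of the board, 0.004 = flush.
Not all that is in view belongs to the job. What is shaped like the roller but orange or red is not meant.

How it is judged:
By the outcome, as a careful person would: the job done as asked, in the order asked, and still so for the second after the job is handed in, with the robot touching nothing.
It also fails if it takes over 58 s, if anything falls off the work surface, if the arm or the gripper's body presses on something with over 40 N, if the wrist force passes 120 N, or if a joint passes its speed limit or range.

## Robot

A 6-joint arm with a two-finger parallel gripper is mounted at the origin on the work surface. World frame = base frame: x ahead of the robot, y to its left, z up, the work surface at z = 0. Lengths are in mm, angles in rad, forces in N, time in s.
With the tool pointing down it reaches from about 350 to 725 mm from the base axis. Payload 4.3 kg.
Tool frame: the origin (TCP) lies between the finger pads; the fingertips stand 25 mm ahead of it and the grasp point (between the pads) lies 6 mm ahead of it; z points along the fingers, y is the line along which they close (so a half turn about z gives the same grasp; the last joint's range is limited). The gripper opens to 85 mm and grips with 20 to 120 N. Pads are 22 mm wide; open, the fingers measure 114 mm over their backs; the gripper's body (76 mm by 85 mm) begins 54 mm behind the grasp point. The pads swing forward as they close: fully open they stand 13 mm farther back than shut.
Start: joints at [0.991, 0.377, 0.081, 1.274, 0, 1.46], TCP at [260.319, 512.736, 256.329] pointing down, gripper open.
Joint ranges: [-2.72, 2.72], [-0.84, 1.66], [-1.02, 1.22], [-1.77, 2.12], [-1.37, 1.28], [-3.14, 3.14]. Speed limits (rad/s): [2.57, 2.57, 3.14, 3.14, 3.14, 3.14].

## Interface

Orientations are given as a unit quaternion [x, y, z, w].
In Python, from bench import bot gives the robot as it stands.
- The arm moves only by the tool carry_out, never from a script. Its argument "deltas" is a list that holds one entry, the list of rows, each a list of 7 numbers: the turn, a rotation vector about the tool's x, y, z each as a share of pi rad, from -1 to 1, then the shift along the tool's x, y, z each as a share of 8 cm, from -1 to 1, then the opening, from -1 (shut) to 1 (fully open). In form: [[[rx, ry, rz, tx, ty, tz, jaw], ...]]. A call has 1 to 20 rows; each row is the pose to reach, as a shift and turn from the pose commanded when the call began, along the tool's axes at that moment, turning the shorter way round; what a row does not reach only later rows make up. A row lasts 1/8 s, in which the tool goes at most 62.5 mm and 10.7 degrees, less where a joint would pass 70% of its speed; a pose out of reach is approached as far as the arm can. A call with a number of a shift or a turn outside -1 to 1 is refused whole. A call with a gripper value outside its range is refused whole. The fingers move at their own pace and stop on an object; "squeeze" is the grip in N (left out, the last holds). Time passes only in rows, so rows that repeat a pose let the fingers close. It gives the time, the measured TCP pose, the force, the opening and the grip force at its end, in the units of the state.
- bot.sense(): the state, without advancing time (a new reading comes with each control period).
- bot.capture(name): name is "scene" or "top"; returns a dict with "image" (420x560x3 uint8, red, green, blue), "z_map" (420x560 float32, mm along the optical axis (not along the pixel's ray), 0 where there is no reading), "intrinsics" (3x3 intrinsics, pixels), "extrinsics" (4x4, takes a point from world to camera coordinates). Camera axes: x right, y up, looking along -z (the intrinsics and any distortion apply to the point x, -y, -z); pixel columns grow to the right and rows downward; lengths in mm; the calibration is good to about 2 mm. A picture is of the moment at which its call begins.
- bot.job_done(): hands the job in; it is judged then, once.
The state is a dict: "t": time; "joint_positions": joint angles; "joint_velocities": joint speeds; "joint_torque": joint torques, N m; "tool_pos": TCP position; "ee_rot": TCP orientation; "force": force on the tool from outside, world axes, zero at the start; "torque": the same for the moment, N m; "width": finger opening in mm; "finger_force": force on a finger pad.
Only numpy, scipy, OpenCV 4.12 (cv2) and the standard library are available. Lean on these libraries where they do the work, as an engineer would, in place of code of your own. Each camera call takes 0.05 s, during which the arm holds its last target. There are 200 camera calls.

## Working session

There is one attempt and no reset: what is moved stays moved. The work goes in short steps, Python scripts to look and compute and a tool call to move; the robot and the scene stay as the last step left them, time stands still between calls to the robot, and variables do not carry over. Pictures are saved under pics/ and viewed, at most 10 in all, crops included, and the job is handed in when it is done.

Besides the shell and the picture viewer there is one more tool, called as name(argument=value, ...) on one line, values as JSON. carry_out: Moves the arm, as the interface text tells. Shift numbers are shares of 8 cm and turn numbers shares of pi rad, none past 1 either way. Its arguments: {"type":"object","properties":{"deltas":{"type":"array","items":{"type":"array","items":{"type":"array","items":{"type":"number","minimum":-1,"maximum":1}}}},"squeeze":{"type":"number"}},"required":["deltas"]}

```bash
mkdir -p pics; cat > h.py <<'E'
import numpy as np,cv2
from bench import bot
def cap(n):
    c=bot.capture(n); np.savez('/tmp/%s.npz'%n,**c); return c
def world(c,u,v,z=None):
    """pixel -> world; on plane z, or by depth"""
    K=np.array(c['intrinsics']);E=np.array(c['extrinsics'])
    r=np.linalg.inv(K)@np.array([u,v,1.]); r=np.array([r[0],-r[1],-r[2]])
    R,t=E[:3,:3],E[:3,3]; o=-R.T@t; d=R.T@r
    s=(z-o[2])/d[2] if z is not None else c['z_map'][int(v),int(u)]
    return o+s*d
def cloud(c):
    K=np.array(c['intrinsics']);E=np.array(c['extrinsics']);h,w=c['z_map'].shape
    u,v=np.meshgrid(np.arange(w),np.arange(h))
    r=np.stack([u,v,np.ones_like(u)],-1)@np.linalg.inv(K).T*c['z_map'][...,None]
    r=r*[1,-1,-1]; return (r-E[:3,3])@E[:3,:3]
E
python3 - <<'E'
from h import *
print(bot.sense())
for n in('scene','top'):
    c=cap(n); print(c.keys(),c['intrinsics'],c['extrinsics']); cv2.imwrite('pics/%s0.png'%n,c['image'][...,::-1])
E
```

```text
{'t': 0.0, 'joint_positions': array([9.90676050e-01, 3.78105178e-01, 7.96239320e-02, 1.27441222e+00,
       3.42539441e-06, 1.46049149e+00]), 'joint_velocities': array([-0.00070617,  0.00013517, -0.00075387,  0.00036086,  0.00368001,
       -0.00163939]), 'joint_torque': array([-8.87633068e-04, -4.63598049e+01,  2.69878650e+01,  2.07270827e-02,
       -3.30168104e-04,  1.79541024e-05]), 'tool_pos': array([259.97366181, 512.18670006, 255.33603216]), 'ee_rot': array([ 2.32753114e-01,  9.72535289e-01, -9.86127118e-04, -3.56443780e-04]), 'force': array([ 0.10161038, -0.21413185, -0.02388958]), 'torque': array([-0.00378443,  0.01469883,  0.0463989 ]), 'finger_force': 0.0, 'width': 85.33780494775469}
dict_keys(['image', 'z_map', 'intrinsics', 'extrinsics']) [[385.71903828   0.         285.84488337]
 [  0.         385.71903828 207.37159399]
 [  0.           0.           1.        ]] [[ 2.94239173e-01  9.55583334e-01 -1.68463710e-02 -1.67140961e+02]
 [-5.92724686e-01  1.96279996e-01  7.81122020e-01  2.59975683e+02]
 [ 7.49733790e-01 -2.19851437e-01  6.24151096e-01 -1.17329949e+03]
 [ 0.00000000e+00  0.00000000e+00  0.00000000e+00  1.00000000e+00]]
dict_keys(['image', 'z_map', 'intrinsics', 'extrinsics']) [[437.06389727   0.         275.53833573]
 [  0.         437.06389727 212.58700479]
 [  0.           0.           1.        ]] [[ 1.54645362e-02 -9.99880300e-01  4.84007037e-04 -1.33062602e+01]
 [ 9.91704239e-01  1.53998559e-02  1.27614836e-01 -5.72440942e+02]
 [-1.27607014e-01 -1.49351241e-03  9.91823684e-01 -9.90366285e+02]
 [ 0.00000000e+00  0.00000000e+00  0.00000000e+00  1.00000000e+00]]
```

View pics/scene0.png

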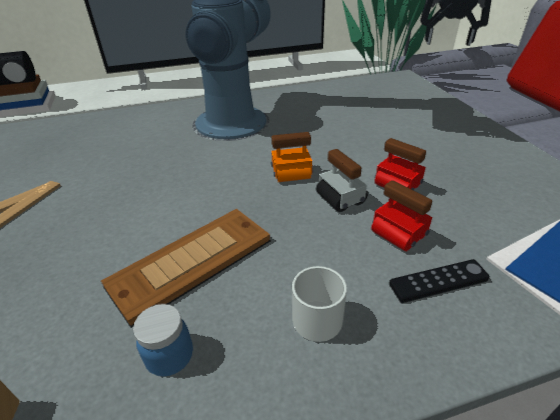

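View pics/top0.png

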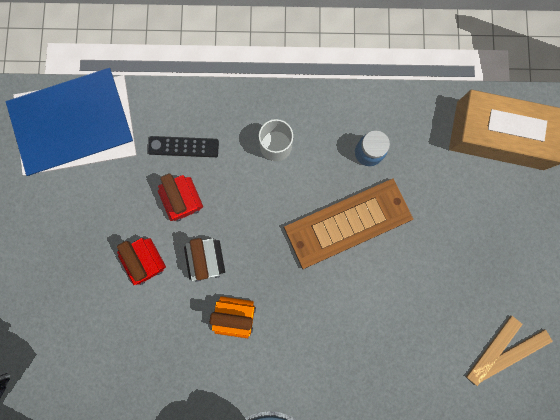

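In the top view, the roller-shaped objects are red at (180,196) and (140,260), orange at (233,318), and one with a steel body and black wheels at (204,258). Only the last fits the description, since the red and orange ones are ruled out. The board is at (348,224), the cup at (276,140), the tin at (373,147) and the remote at (183,147). Next I'll confirm the roller in a crop and measure.

```bash
cat > meas.py <<'E'
from h import *
def rect(p):
    (c,(w,h),a)=cv2.minAreaRect(p.astype(np.float32)); b=cv2.boxPoints((c,(w,h),a))
    e=max((b[1]-b[0],b[2]-b[1]),key=np.linalg.norm); return np.round(c,1),sorted((round(w,1),round(h,1))),round(np.degrees(np.arctan2(e[1],e[0]))%180,1)
def obj(c,P,zlo,zhi,ctr,rad):
    m=(P[...,2]>zlo)&(P[...,2]<zhi)&(np.hypot(P[...,0]-ctr[0],P[...,1]-ctr[1])<rad)
    return P[m]
E
python3 - <<'E'
from meas import *
c=dict(np.load('/tmp/top.npz'));P=cloud(c)
im=c['image']; cv2.imwrite('pics/crop0.png',cv2.resize(im[225:295,160:250,::-1],None,fx=6,fy=6,interpolation=cv2.INTER_CUBIC))
r=world(c,200,258,100); print('roller guess',r)
for n in('top','scene'):
    c=dict(np.load('/tmp/%s.npz'%n));P=cloud(c); print(n)
    q=obj(c,P,98,112,r,70); print('bar',len(q),rect(q[:,:2]),np.median(q[:,2]))
    q=obj(c,P,44,60,r,75); print('deck',len(q),rect(q[:,:2]),np.median(q[:,2]))
    b=world(dict(np.load('/tmp/top.npz')),348,224,18)
    q=obj(c,P,11,30,b,175); q=q[np.abs(q[:,2]-20)<8]; print('board',len(q),rect(q[:,:2]),np.median(q[:,2]))
    hsv=cv2.cvtColor(c['image'],cv2.COLOR_RGB2HSV)
    m=(P[...,2]>11)&(P[...,2]<30)&(np.hypot(P[...,0]-b[0],P[...,1]-b[1])<110)&(hsv[...,2]>165); q=P[m]; print('strip',len(q),rect(q[:,:2]),np.median(q[:,2]))
c=dict(np.load('/tmp/top.npz'));P=cloud(c)
for n,u,v in(('cup',276,140),('tin',375,145),('remote',183,147),('orange',233,318),('red1',180,196),('red2',140,260)):
    w=world(c,u,v,60 if n!='remote' else 10); q=obj(c,P,9,115,w,90 if n=='remote' else 62); print(n,rect(q[:,:2]),q[:,2].max())
E
```

```text
roller guess [462.32625712 158.17243702 100.        ]
top
bar 497 (array([461.3, 161.9]), [26.3, 89.5], np.float32(11.7)) 105.55038618657636
deck 578 (array([461.2, 162. ]), [64.0, 86.8], np.float32(12.0)) 52.91188339839816
board 5550 (array([ 595.3, -159.8]), [200.8, 290.7], np.float32(114.9)) 18.67692954231363
strip 1601 (array([ 552. , -172.2]), [87.1, 184.1], np.float32(115.1)) 21.190837377115027
scene
bar 359 (array([460.1, 159.7]), [25.8, 91.0], np.float32(11.7)) 105.31554998799533
deck 662 (array([460.2, 160.7]), [65.2, 89.3], np.float32(11.9)) 52.81130365493979
board 7253 (array([ 552.3, -179.5]), [113.7, 290.7], np.float32(114.9)) 18.166623707926217
strip 1473 (array([ 552. , -179.4]), [58.8, 165.0], np.float32(115.0)) 21.16640045085283
cup (array([744.1,  -1.4]), [76.8, 80.1], np.float32(2.2)) 89.17902680501675
tin (array([ 728.6, -229.7]), [66.9, 68.1], np.float32(97.4)) 85.85928142422215
remote (array([702.9, 226.2]), [114.3, 170.3], np.float32(88.2)) 105.76616819134073
orange (array([330. ,  87.7]), [85.5, 91.3], np.float32(82.8)) 110.85794077079883
red1 (array([604. , 223.9]), [85.1, 90.5], np.float32(25.1)) 110.66810075319947
red2 (array([454.3, 307.3]), [85.0, 90.6], np.float32(31.3)) 111.43411269078393
```

View pics/crop0.png

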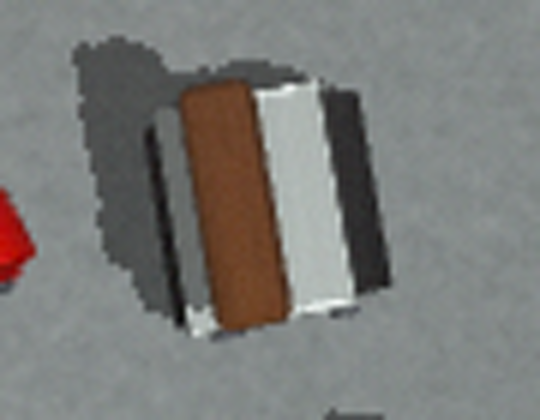

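The crop shows a grey steel deck, black wheels and a dark wooden bar, so this is the right roller. Its bar runs along about 11.8°, centred at (460.7, 161). The board is at (552, -179.5) with its long axis at 115°.

```bash
cat > plan.py <<'E'
import json,sys,numpy as np
# command pose: x y z, yaw of tool y (deg), tool pointing down. usage: plan.py x y z yaw  -> calls (end rows), commits the rounded result
s=json.load(open('cmd.json')); p=np.array(s[:3]);a=s[3]
t=np.array([float(v) for v in sys.argv[1:4]]);ta=float(sys.argv[4])
while True:
    y=np.radians(a);Y=np.array([np.cos(y),np.sin(y),0]);Z=np.array([0,0,-1.]);R=np.stack([np.cross(Y,Z),Y,Z])
    d=R@(t-p)/80; k=max(1,np.abs(d).max()); d=np.round(d/k,3); rz=round(-(ta-a)/180,4)
    p=p+R.T@(d*80); a-=rz*180
    print([0,0,rz,*map(float,d)],'len %.0f'%np.linalg.norm(d*80),'->',p.round(1),round(a,2))
    if k==1: break
json.dump([*p,a],open('cmd.json','w'))
E
echo '[260.319,512.736,256.329,63.08]'>cmd.json
python3 plan.py 460.7 161.2 200 101.8; python3 plan.py 460.7 161.2 140 101.8
```

```text
[0, 0, -0.2151, -1.0, -0.659, 0.167] len 97 -> [307.8 429.5 243. ] 101.8
[0, 0, -0.0, -0.323, -1.0, 0.146] len 85 -> [349.4 356.5 231.3] 101.8
[0, 0, -0.0, -0.323, -1.0, 0.146] len 85 -> [391.1 283.5 219.6] 101.8
[0, 0, -0.0, -0.322, -1.0, 0.146] len 85 -> [432.7 210.4 207.9] 101.8
[0, 0, -0.0, -0.217, -0.674, 0.099] len 57 -> [460.7 161.2 200. ] 101.8
[0, 0, -0.0, -0.0, 0.0, 0.75] len 60 -> [460.7 161.2 140. ] 101.8
```

carry_out(deltas=[[[0,0,-0.2151,-1,-0.659,0.167,1],[0,0,-0.2151,-1,-0.659,0.167,1],[0,0,-0.2151,-1,-0.659,0.167,1],[0,0,-0.2151,-1,-0.659,0.167,1]]], squeeze=100)

```text
t: 0.6
tool_pos: [307.8, 428.6, 242.4]
ee_rot: [-0.104, 0.995, -0.0, -0.0]
force: [-0.0, -0.3, -0.1]
width: 85.8
finger_force: 0.0
```

carry_out(deltas=[[[0,0,0,-0.323,-1,0.146,1],[0,0,0,-0.323,-1,0.146,1]]])

```text
t: 0.85
tool_pos: [349.7, 354.3, 230.4]
ee_rot: [-0.102, 0.995, -0.001, -0.001]
force: [-0.2, 0.1, -0.3]
width: 85.4
finger_force: 0.0
```

carry_out(deltas=[[[0,0,0,-0.323,-1,0.146,1],[0,0,0,-0.323,-1,0.146,1]]])

```text
t: 1.1
tool_pos: [391.5, 281.0, 218.7]
ee_rot: [-0.101, 0.995, -0.001, -0.001]
force: [-0.5, -0.2, -0.2]
width: 85.3
finger_force: 0.0
```

carry_out(deltas=[[[0,0,0,-0.322,-1,0.146,1],[0,0,0,-0.322,-1,0.146,1]]])

```text
t: 1.35
tool_pos: [433.2, 208.0, 207.1]
ee_rot: [-0.101, 0.995, -0.0, -0.001]
force: [0.4, 0.6, 1.0]
width: 85.4
finger_force: 0.0
```

carry_out(deltas=[[[0,0,0,-0.217,-0.674,0.099,1],[0,0,0,-0.217,-0.674,0.099,1],[0,0,0,-0.217,-0.674,0.099,1]]])

```text
t: 1.72
tool_pos: [460.2, 161.2, 199.7]
ee_rot: [-0.102, 0.995, 0.0, -0.001]
force: [-0.8, 0.7, -0.3]
width: 85.3
finger_force: 0.0
```

carry_out(deltas=[[[0,0,0,0,0,0.35,1],[0,0,0,0,0,0.75,1],[0,0,0,0,0,0.75,1],[0,0,0,0,0,0.75,1]]])

```text
t: 2.22
tool_pos: [460.7, 162.1, 141.0]
ee_rot: [-0.104, 0.995, 0.0, 0.0]
force: [0.4, 0.2, 0.9]
width: 85.6
finger_force: 0.0
```

```bash
python3 - <<'E'
from meas import *
print(bot.sense()['tool_pos'],bot.sense()['joint_positions'])
c=cap('scene');cv2.imwrite('pics/s1.png',cv2.resize(c['image'][90:250,240:460,::-1],None,fx=3,fy=3))
E
```

```text
[460.74813042 162.06692135 140.97709294] [ 2.08150972e-01  2.73539552e-01 -3.76575958e-01  9.19828778e-01
  1.90869737e-04  6.82873592e-04]
```

View pics/s1.png

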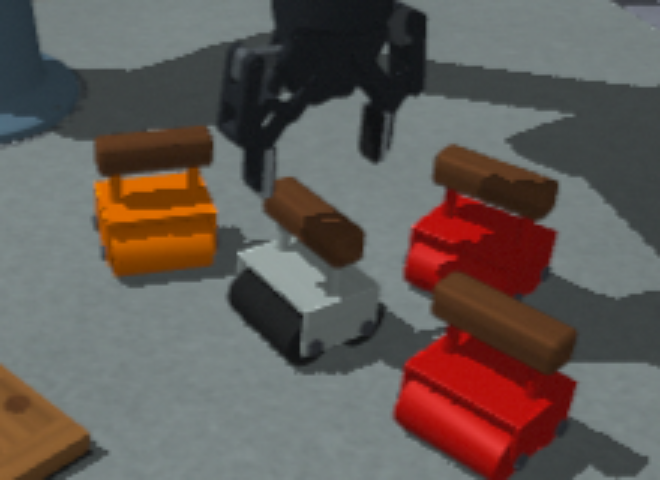

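The fingers straddle the grey roller's bar (crop around (310,220)) and clear its neighbours. I'll descend and grip.

carry_out(deltas=[[[0,0,0,0,0,0.25,1],[0,0,0,0,0,0.525,1],[0,0,0,0,0,0.525,1],[0,0,0,0,0,0.525,-1],[0,0,0,0,0,0.525,-1],[0,0,0,0,0,0.525,-1],[0,0,0,0,0,0.525,-1],[0,0,0,0,0,0.525,-1],[0,0,0,0,0,0.525,-1],[0,0,0,0,0,0.525,-1],[0,0,0,0,0,0.525,-1],[0,0,0,0,0,0.525,-1]]], squeeze=100)

```text
t: 3.78
tool_pos: [461.3, 161.3, 98.9]
ee_rot: [-0.103, 0.995, 0.0, 0.001]
force: [-1.8, -0.5, 5.6]
width: 24.7
finger_force: 98.0
```

```bash
python3 plan.py 460.7 161.2 98 101.8; python3 plan.py 460.7 161.2 160 101.8
```

```text
[0, 0, -0.0, -0.0, 0.0, 0.525] len 42 -> [460.7 161.2  98. ] 101.8
[0, 0, -0.0, -0.0, 0.0, -0.775] len 62 -> [460.7 161.2 160. ] 101.8
```

carry_out(deltas=[[[0,0,0,0,0,-0.2,-1],[0,0,0,0,0,-0.5,-1],[0,0,0,0,0,-0.775,-1],[0,0,0,0,0,-0.775,-1],[0,0,0,0,0,-0.775,-1]]])

```text
t: 4.4
tool_pos: [459.8, 161.0, 158.7]
ee_rot: [-0.103, 0.995, -0.0, -0.001]
force: [0.8, 1.6, -4.6]
width: 24.7
finger_force: 98.7
```

```bash
python3 plan.py 505.5 -79.8 160 115; python3 plan.py 505.5 -79.8 125 115;python3 plan.py 505.5 -79.8 113 115
```

```text
[0, 0, -0.0733, 0.022, -1.0, 0.0] len 80 -> [475.3  82.5 160. ] 114.99
[0, 0, -0.0, 0.258, -1.0, 0.0] len 83 -> [490.4   1.3 160. ] 114.99
[0, 0, -0.0, 0.257, -0.998, 0.0] len 82 -> [505.5 -79.8 160. ] 114.99
[0, 0, -0.0, 0.0, -0.0, 0.438] len 35 -> [505.5 -79.8 125. ] 114.99
[0, 0, -0.0, 0.0, -0.0, 0.15] len 12 -> [505.5 -79.8 113. ] 114.99
```

carry_out(deltas=[[[0,0,-0.04,0.011,-0.4,0,-1],[0,0,-0.0733,0.022,-0.8,0,-1],[0,0,-0.0733,0.022,-1,0,-1],[0,0,-0.0733,0.022,-1,0,-1]]])

```text
t: 4.9
tool_pos: [474.9, 81.9, 159.1]
ee_rot: [-0.215, 0.977, 0.0, -0.001]
force: [0.0, 0.2, -4.6]
width: 24.7
finger_force: 99.3
```

carry_out(deltas=[[[0,0,0,0.129,-0.5,0,-1],[0,0,0,0.258,-1,0,-1],[0,0,0,0.258,-1,0,-1]]])

```text
t: 5.28
tool_pos: [491.0, 0.0, 159.7]
ee_rot: [-0.215, 0.977, 0.0, 0.0]
force: [-0.9, 1.2, -4.9]
width: 24.5
finger_force: 100.4
```

carry_out(deltas=[[[0,0,0,0.129,-0.5,0,-1],[0,0,0,0.22,-0.85,0,-1],[0,0,0,0.257,-0.998,0,-1],[0,0,0,0.257,-0.998,0,-1]]])

```text
t: 5.78
tool_pos: [505.4, -79.0, 159.7]
ee_rot: [-0.216, 0.976, 0.001, -0.0]
force: [0.4, 0.8, -4.6]
width: 24.6
finger_force: 100.8
```

carry_out(deltas=[[[0,0,0,0,0,0.2,-1],[0,0,0,0,0,0.438,-1],[0,0,0,0,0,0.438,-1],[0,0,0,0,0,0.438,-1]]])

```text
t: 6.28
tool_pos: [505.6, -78.8, 125.4]
ee_rot: [-0.217, 0.976, 0.0, 0.0]
force: [-0.1, -0.8, -3.8]
width: 24.5
finger_force: 100.5
```

```bash
python3 - <<'E'
from meas import *
print(bot.sense()['tool_pos'],bot.sense()['force'])
c=cap('scene');cv2.imwrite('pics/s2.png',cv2.resize(c['image'][140:330,90:340,::-1],None,fx=3,fy=3))
P=cloud(c); hsv=cv2.cvtColor(c['image'],cv2.COLOR_RGB2HSV)
q=P[(P[...,2]>74)&(P[...,2]<84)&(np.hypot(P[...,0]-505,P[...,1]+80)<62)&(hsv[...,1]<60)&(hsv[...,2]>90)]; print('deck',len(q),rect(q[:,:2]))
A=np.c_[q[:,:2]-q[:,:2].mean(0),np.ones(len(q))]; f=np.linalg.lstsq(A,q[:,2],rcond=None)[0]; print('tilt deg',np.degrees(f[:2]),f[2])
E
```

```text
[505.58098311 -78.84360142 125.41376572] [-0.13607349 -0.77320938 -3.83090957]
deck 593 (array([504.7, -79.7]), [64.0, 89.6], np.float32(25.2))
tilt deg [-0.4290901  -0.34365641] 78.83938053031666
```

View pics/s2.png

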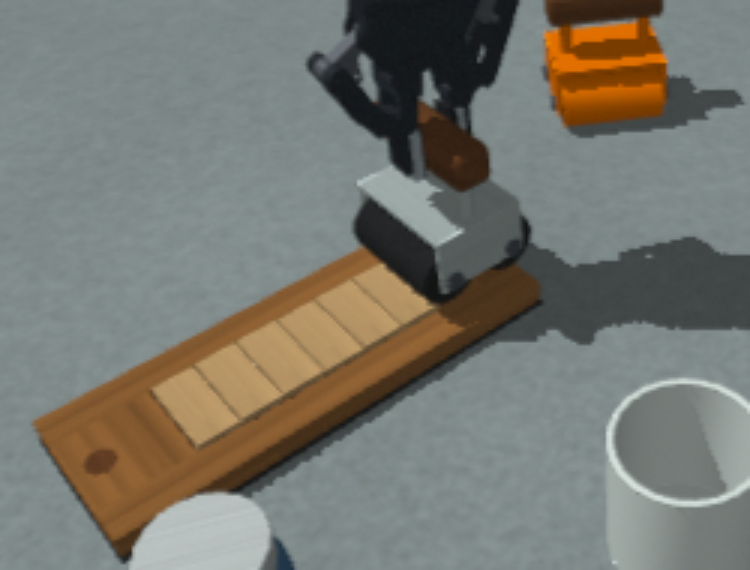

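The roller is level, aligned with the strip, and held over the board's near-end border (crop at (440,220)). I'll lower it gently and read the force.

carry_out(deltas=[[[0,0,0,0,0,0.05,-1],[0,0,0,0,0,0.1,-1],[0,0,0,0,0,0.125,-1],[0,0,0,0,0,0.125,-1],[0,0,0,0,0,0.125,-1]]], squeeze=120)

```text
t: 6.95
tool_pos: [506.8, -80.5, 117.0]
ee_rot: [-0.216, 0.976, -0.001, 0.001]
force: [-2.8, -0.8, 9.1]
width: 24.4
finger_force: 121.0
```

carry_out(deltas=[[[0,0,0,0,0,0.02,-1],[0,0,0,0,0,0.0375,-1],[0,0,0,0,0,0.0375,-1],[0,0,0,0,0,0.0375,-1]]])

```text
t: 7.45
tool_pos: [507.8, -82.0, 116.8]
ee_rot: [-0.216, 0.976, -0.003, 0.002]
force: [-8.0, -2.5, 27.4]
width: 24.6
finger_force: 123.7
```

```bash
echo '[505.5,-79.8,112,114.99]'>cmd.json; for s in 55 0 -55 -110; do python3 - $s <<'E'
import sys,subprocess;s=float(sys.argv[1])
subprocess.run(['python3','plan.py',str(552-.4226*s),str(-179.5+.9063*s),'111','115'])
E
done
```

```text
[0, 0, -0.0001, -0.0, -0.688, 0.012] len 55 -> [ 528.8 -129.7  111. ] 115.01
[0, 0, 0.0, -0.0, -0.687, 0.001] len 55 -> [ 552.  -179.5  111. ] 115.01
[0, 0, 0.0, -0.0, -0.688, -0.0] len 55 -> [ 575.3 -229.4  111. ] 115.01
[0, 0, 0.0, 0.0, -0.687, -0.0] len 55 -> [ 598.5 -279.2  111. ] 115.01
```

carry_out(deltas=[[[0,0,0,0,-0.1,0.012,-1],[0,0,0,0,-0.2,0.012,-1],[0,0,0,0,-0.3,0.012,-1],[0,0,0,0,-0.4,0.012,-1],[0,0,0,0,-0.5,0.012,-1],[0,0,0,0,-0.6,0.012,-1],[0,0,0,0,-0.688,0.012,-1],[0,0,0,0,-0.688,0.012,-1]]])

```text
t: 8.45
tool_pos: [531.8, -133.1, 116.8]
ee_rot: [-0.216, 0.976, -0.005, 0.003]
force: [-6.7, -4.1, 28.0]
width: 24.1
finger_force: 123.4
```

carry_out(deltas=[[[0,0,0,0,-0.1,0,-1],[0,0,0,0,-0.2,0,-1],[0,0,0,0,-0.3,0,-1],[0,0,0,0,-0.4,0,-1],[0,0,0,0,-0.5,0,-1],[0,0,0,0,-0.6,0,-1],[0,0,0,0,-0.687,0,-1],[0,0,0,0,-0.687,0,-1]]])

```text
t: 9.45
tool_pos: [555.1, -182.9, 116.9]
ee_rot: [-0.216, 0.976, -0.004, 0.003]
force: [-4.5, -2.7, 24.3]
width: 24.7
finger_force: 122.8
```

carry_out(deltas=[[[0,0,0,0,-0.1,0.012,-1],[0,0,0,0,-0.2,0.012,-1],[0,0,0,0,-0.3,0.012,-1],[0,0,0,0,-0.4,0.012,-1],[0,0,0,0,-0.5,0.012,-1],[0,0,0,0,-0.6,0.012,-1],[0,0,0,0,-0.688,0.012,-1],[0,0,0,0,-0.688,0.012,-1]]])

```text
t: 10.45
tool_pos: [578.9, -233.5, 116.9]
ee_rot: [-0.216, 0.976, -0.005, 0.004]
force: [-3.9, -3.0, 24.6]
width: 24.3
finger_force: 123.2
```

carry_out(deltas=[[[0,0,0,0,-0.1,0,-1],[0,0,0,0,-0.2,0,-1],[0,0,0,0,-0.3,0,-1],[0,0,0,0,-0.4,0,-1],[0,0,0,0,-0.5,0,-1],[0,0,0,0,-0.6,0,-1],[0,0,0,0,-0.65,0,-1],[0,0,0,0,-0.65,0,-1]]])

```text
t: 11.45
tool_pos: [600.8, -280.3, 117.0]
ee_rot: [-0.216, 0.976, -0.005, 0.004]
force: [-3.0, -2.3, 21.9]
width: 24.3
finger_force: 122.8
```

One pass is done. I'll roll back with a bit more force to be sure, which also ends next to free table.

carry_out(deltas=[[[0,0,0,0,0,0.02,-1],[0,0,0,0,0.1,0.03,-1],[0,0,0,0,0.2,0.03,-1],[0,0,0,0,0.3,0.03,-1],[0,0,0,0,0.4,0.03,-1],[0,0,0,0,0.5,0.03,-1],[0,0,0,0,0.6,0.03,-1],[0,0,0,0,0.7,0.03,-1],[0,0,0,0,0.8,0.03,-1],[0,0,0,0,0.9,0.03,-1],[0,0,0,0,1,0.03,-1]]])

```text
t: 12.82
tool_pos: [568.0, -209.4, 116.9]
ee_rot: [-0.216, 0.976, -0.008, 0.005]
force: [-7.5, -5.6, 35.9]
width: 24.5
finger_force: 124.4
```

carry_out(deltas=[[[0,0,0,0,0.1,0,-1],[0,0,0,0,0.2,0,-1],[0,0,0,0,0.3,0,-1],[0,0,0,0,0.4,0,-1],[0,0,0,0,0.5,0,-1],[0,0,0,0,0.6,0,-1],[0,0,0,0,0.7,0,-1],[0,0,0,0,0.8,0,-1],[0,0,0,0,0.9,0,-1],[0,0,0,0,1,0,-1]]])

```text
t: 14.08
tool_pos: [534.4, -137.0, 116.8]
ee_rot: [-0.215, 0.977, -0.008, 0.005]
force: [-10.2, -8.8, 44.7]
width: 24.3
finger_force: 125.6
```

carry_out(deltas=[[[0,0,0,0,0.1,0,-1],[0,0,0,0,0.2,0,-1],[0,0,0,0,0.3,0,-1],[0,0,0,0,0.4,0,-1],[0,0,0,0,0.5,0,-1],[0,0,0,0,0.6,0,-1],[0,0,0,0,0.68,0,-1],[0,0,0,0,0.68,0,-1]]])

```text
t: 15.08
tool_pos: [510.9, -86.5, 116.8]
ee_rot: [-0.216, 0.976, -0.007, 0.004]
force: [-15.0, -6.3, 51.4]
width: 24.2
finger_force: 126.9
```

carry_out(deltas=[[[0,0,0,0,0,-0.3,-1],[0,0,0,0,0,-0.7,-1],[0,0,0,0,0,-0.7,-1],[0,0,0,0,0,-0.7,-1]]])

```text
t: 15.58
tool_pos: [506.0, -82.0, 162.3]
ee_rot: [-0.216, 0.976, 0.0, -0.001]
force: [-1.1, -0.8, -4.8]
width: 24.3
finger_force: 119.2
```

```bash
python3 - <<'E'
from meas import *
s=bot.sense();print(s['t'],s['tool_pos'],s['ee_rot'],s['force'])
c=cap('scene');cv2.imwrite('pics/s3.png',cv2.resize(c['image'][150:330,90:330,::-1],None,fx=3,fy=3))
P=cloud(c); b=np.radians(115); ex=np.array([np.cos(b-np.pi/2),np.sin(b-np.pi/2)]);ey=np.array([np.cos(b),np.sin(b)])
d=P[...,:2]-[552.2,-179.5]; X=d@ex;Y=d@ey; Z=P[...,2]
for y in range(-112,113,14):
    w=(abs(Y-y)<8)&(Z<35); i=w&(abs(X)<24);o=w&(abs(X)>36)&(abs(X)<50); print(y,i.sum(),Z[i].mean().round(2),Z[o].mean().round(2))
E
```

```text
15.575 [506.04755639 -82.02972803 162.33799696] [-2.16332527e-01  9.76319468e-01  3.83884069e-04 -6.21661372e-04] [-1.08967969 -0.8257406  -4.8256059 ]
-112 209 17.69 17.82
-98 205 17.62 17.81
-84 193 17.4 17.53
-70 192 17.55 17.66
-56 182 17.58 17.72
-42 176 17.66 17.67
-28 175 17.51 17.7
-14 164 17.73 17.76
0 159 17.55 17.62
14 157 17.66 17.78
28 153 17.53 17.71
42 149 17.76 17.65
56 144 17.63 17.85
70 139 17.62 17.96
84 139 17.54 17.96
98 127 17.9 17.79
112 94 17.98 17.87
```

View pics/s3.png

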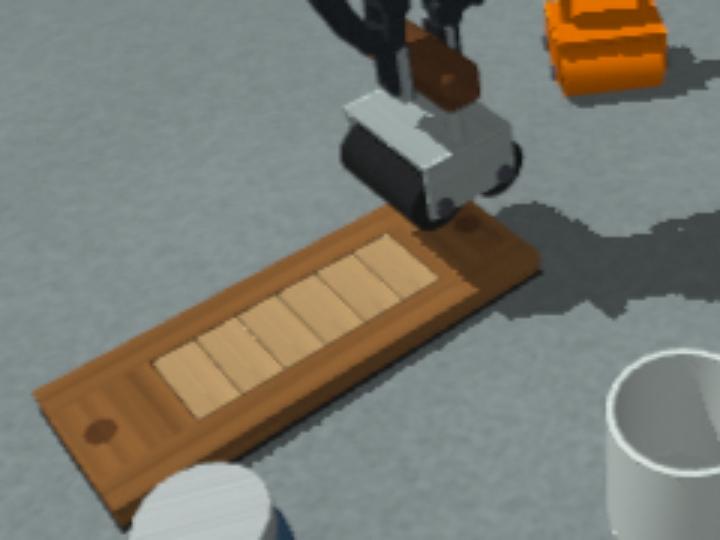

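All six slats read level with the board: strip about 17.6 mm, border about 17.7 mm, against about 21 before. The crop shows a flat strip. I'll set the roller on free table near (453, 33).

```bash
echo '[506.7,-82.2,163.6,115.01]'>cmd.json; python3 plan.py 453 33 150 115; python3 plan.py 453 33 104 115
```

```text
[0, 0, 0.0001, -0.0, 1.0, 0.107] len 80 -> [472.9  -9.7 155. ] 114.99
[0, 0, -0.0, -0.0, 0.589, 0.063] len 47 -> [453.  33. 150.] 114.99
[0, 0, -0.0, -0.0, -0.0, 0.575] len 46 -> [453.  33. 104.] 114.99
```

carry_out(deltas=[[[0,0,0,0,0.4,0.05,-1],[0,0,0,0,1,0.107,-1],[0,0,0,0,1,0.107,-1]]])

```text
t: 16.0
tool_pos: [468.7, -7.0, 152.5]
ee_rot: [-0.218, 0.976, 0.002, -0.003]
force: [0.5, 0.1, -4.6]
width: 24.5
finger_force: 119.9
```

carry_out(deltas=[[[0,0,0,0,0.4,0.063,-1],[0,0,0,0,0.589,0.063,-1],[0,0,0,0,0.589,0.063,-1],[0,0,0,0,0.589,0.063,-1]]])

```text
t: 16.5
tool_pos: [453.7, 32.3, 150.1]
ee_rot: [-0.216, 0.976, -0.0, 0.0]
force: [0.6, -0.3, -4.3]
width: 24.3
finger_force: 120.3
```

carry_out(deltas=[[[0,0,0,0,0,0.2,-1],[0,0,0,0,0,0.4,-1],[0,0,0,0,0,0.575,-1],[0,0,0,0,0,0.575,-1],[0,0,0,0,0,0.575,-1],[0,0,0,0,0,0.61,-1],[0,0,0,0,0,0.635,-1],[0,0,0,0,0,0.635,-1],[0,0,0,0,0,0.635,-1]]])

```text
t: 17.62
tool_pos: [453.0, 33.1, 99.3]
ee_rot: [-0.216, 0.976, 0.0, 0.0]
force: [0.2, 0.1, -4.4]
width: 24.2
finger_force: 120.1
```

carry_out(deltas=[[[0,0,0,0,0,0.012,-1],[0,0,0,0,0,0.012,-1],[0,0,0,0,0,0.012,-1]]])

```text
t: 18.0
tool_pos: [453.3, 32.8, 99.0]
ee_rot: [-0.216, 0.976, -0.0, 0.0]
force: [-3.4, -2.5, 5.9]
width: 24.5
finger_force: 121.7
```

The roller is on the table. I'll open and hold still, then rise straight up.

carry_out(deltas=[[[0,0,0,0,0,-0.006,-0.4],[0,0,0,0,0,-0.006,0],[0,0,0,0,0,-0.006,0.3],[0,0,0,0,0,-0.006,0.6],[0,0,0,0,0,-0.006,0.6],[0,0,0,0,0,-0.006,0.6],[0,0,0,0,0,-0.006,0.6]]], squeeze=20)

```text
t: 18.88
tool_pos: [452.9, 33.1, 98.7]
ee_rot: [-0.216, 0.976, 0.0, 0.0]
force: [-0.0, -0.4, 0.1]
width: 68.4
finger_force: 0.0
```

carry_out(deltas=[[[0,0,0,0,0,-0.1,0.6],[0,0,0,0,0,-0.3,0.6],[0,0,0,0,0,-0.6,0.6],[0,0,0,0,0,-1,0.6],[0,0,0,0,0,-1,0.6]]])

```text
t: 19.5
tool_pos: [455.1, 32.9, 181.6]
ee_rot: [-0.216, 0.976, -0.001, 0.003]
force: [0.7, -0.4, 0.3]
width: 68.2
finger_force: 0.0
```

carry_out(deltas=[[[0,0,0,0,0,-0.5,0.6],[0,0,0,0,0,-0.8,0.6],[0,0,0,0,0,-0.8,0.6],[0,0,0,0,0,-0.8,0.6]]])

```text
t: 20.0
tool_pos: [452.3, 33.1, 241.6]
ee_rot: [-0.216, 0.976, 0.0, -0.001]
force: [-0.1, 0.2, 0.5]
width: 68.1
finger_force: 0.0
```

```bash
python3 - <<'E'
from meas import *
s=bot.sense();print(s['t'],s['tool_pos'],s['width'],s['force'])
for k in range(2):
    c=cap('scene'); P=cloud(c)
    for lo,hi in((98,112),(46,60)):
        q=obj(c,P,lo,hi,(453,33),75); print(len(q),rect(q[:,:2]),np.median(q[:,2]))
cv2.imwrite('pics/s4.png',c['image'][...,::-1])
E
```

```text
20.0 [452.29951027  33.08583686 241.58821479] 68.10086053937542 [-0.14345632  0.19397785  0.53763368]
390 (array([453.5,  32. ]), [25.7, 88.2], np.float32(24.9)) 105.18621501238009
682 (array([452.6,  32.2]), [65.4, 87.4], np.float32(25.7)) 52.77971425188885
384 (array([453.3,  32. ]), [26.0, 89.7], np.float32(25.8)) 105.19950733321649
680 (array([452.7,  32.5]), [65.3, 88.2], np.float32(25.4)) 52.755561659129256
```

View pics/s4.png

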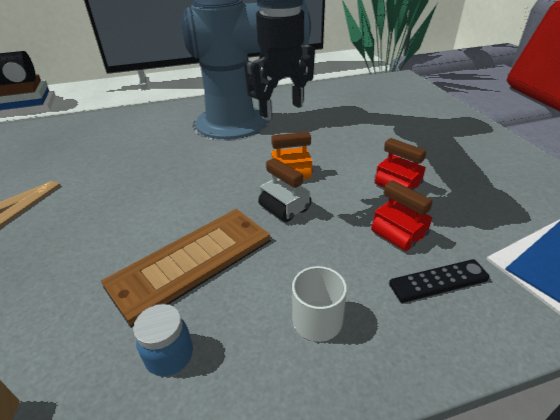

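The roller stands upright and still at pixel (286,192), off the board, with the gripper clear of it. The cup (319,303), tin (163,340) and remote (440,280) are where they were.

```bash
python3 -c "
from bench import bot
print(bot.job_done())"
```

```text
the job is handed in; nothing more can be done
None
```

The job is handed in: all six slats measured flush with the board, the roller stands upright and released on the table off the board, and the cup, remote and tin were not moved, in about 20 s of robot time.

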